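Drive the jammed plug out of a label-roll core

TASK

A grey adapter plug is jammed in the cardboard label-roll core on the stripping stand. Take the long plain steel drift rod from the wooden holder (the short punch and the fat stepped one will not do), push the plug right through the core from above so that it drops out underneath into the stand's tray, then put the drift in the white basket and let go.

Things in the scene. Friction and masses are not known exactly. Their poses are not given: they have to be found in the camera images.
- drift: Plain steel rod, diameter 20 mm, 140 mm long, under 0.45 kg, upright, foot on the table, in any of 3 holes (24 mm wide, 70 mm apart) of a wooden block 60 x 200 x 40 mm high; top 100 mm clear. Origin at its middle, z along it, x across the block's 60 mm side, y along the row of holes. Its neighbours: a punch 70 mm long (too short) and one 115 mm tall with a 48 mm thick head (too thick).
- bore (a point): Centre of the bore's upper mouth, 116 mm above the table, z up. Brown cardboard tube, 62 mm outside, 42 mm bore, 50 mm tall, fixed on a metal stand 116 x 116 mm; open below through the 6 mm top plate. Tray floor 54 mm below the plate, 6 mm above the table. Two sprung lips in the bore, 4 to 44 mm below the mouth, grip the plug and stand out 1 to 3 mm.
- plug: Grey plastic plug, solid cylinder, diameter 39 mm, height 30 mm, 40 g, upright in the bore, its top 3 to 11 mm below the mouth. Origin at its centre, z along it. Moving it down takes about 6 to 14 N all the way; once its top is about 45 mm below the mouth it is free and falls into the tray.
- basket: Open white plastic basket, fixed, 180 mm (its x) by 260 mm (its y), 50 mm high, walls and floor 4 mm thick. Origin at the centre of its underside on the table, z up. The drift may stand, lean or lie in it.
There are look-alikes about, which are no part of the job. Several things have the shape of the plug; the one meant has the colours described above. Of the things that look like the part that bears bore, the smaller one is meant.

How it is judged (in metres and radians):
On the way, in this order (a step that is already met when the one before it is completed fails the run):
1. the drift presses on the plug inside the bore (contact force between drift and plug above 2 N and horizontal distance between drift and bore below 0.025 m and z of plug in the frame of bore above -0.05 m), for 0.05 s.
2. the plug has dropped out of the core, with the drift still deep in the bore (z of plug in the frame of bore below -0.074 m and horizontal distance between drift and bore below 0.025 m and z of drift in the frame of bore below 0.045 m), for 0.05 s.
At the end, for the whole second after the job is handed in: The plug lies at rest in the stand's tray, wholly below the stand's top plate (its centre more than 74 mm below the bore's mouth and within 60 mm of the bore's axis); the drift is let go and at rest in the basket (its middle within the basket's outline to about 5 mm and below 90 mm) (z of plug in the frame of bore below -0.074 m and horizontal distance between plug and bore below 0.06 m and linear speed of each of plug, drift below 0.03 m/s and x of drift in the frame of basket between -0.095 and 0.095 m and y of drift in the frame of basket between -0.135 and 0.135 m and height (world z) of drift below 0.09 m); the robot touches nothing.
It also fails if it takes over 54 s, if anything falls off the work surface, if the arm or the gripper's body presses on something with over 40 N, if the wrist force passes 120 N, or if a joint passes its speed limit or range.

ROBOT

A 6-joint arm with a two-finger parallel gripper is mounted at the origin on the work surface. World frame = base frame: x ahead of the robot, y to its left, z up, the work surface at z = 0. Lengths are in m, angles in degrees, forces in N, time in s.
With the tool pointing down it reaches from about 0.35 to 0.875 m from the base axis. Payload 4.2 kg.
Tool frame: the origin (TCP) lies on the front face of the gripper's body, between the roots of the fingers; the fingertips stand 70 mm ahead of it and the grasp point (between the pads) lies 51 mm ahead of it (r.nose_length is the distance from the TCP to the fingertips, in m); z points along the fingers, y is the direction in which the jaws open and shut (so a half turn about z gives the same grasp; the last joint's range is limited). The gripper opens to 87 mm and grips with 3 to 60 N. Pads are 19 mm wide; open, the fingers measure 117 mm over their backs; the gripper's body (75 mm by 190 mm) begins 51 mm behind the grasp point.
Start: joints at [85.921, 22.042, 0.453, 0, -68.411, -14.817], TCP at [0.202, 0.591, 0.292] pointing down, gripper open.
Joint ranges: [-179.83, 179.83], [-69.29, 118.12], [-61.27, 80.66], [-181.25, 117.63], [-171.15, -9.14], [-177.46, 177.46]. Speed limits (degrees/s): [159.86, 159.86, 180, 180, 180, 180].

INTERFACE

Orientations are given as a 3x3 rotation matrix whose columns are the frame's x, y, z axes.
In Python, from station import telemetry, capture, order, r gives the robot as it stands.
- The arm moves only by the tool drive_tool, never from a script. Its argument "series" is a list of rows, each a list of 4 numbers: the shift along the tool's x, y, z as a fraction of full scale, then the turn about the tool's z as a fraction of full scale. In form: [[dx, dy, dz, turn], ...]. A call has 1 to 10 rows; each row is the pose to reach, as a shift and turn from the pose commanded when the call began, along the tool's axes at that moment; what a row does not reach only later rows make up. Full scale, the value 1, is 0.12 m for a shift and 2 rad for a turn. A row lasts 1/8 s, in which the tool goes at most 62.5 mm and 10.7 degrees, less where a joint would pass 70% of its speed; a pose out of reach is approached as far as the arm can. A call with a number of a shift or a turn outside -1 to 1 is refused whole. A call with a gripper value outside its range is refused whole. "fingers" is the finger opening in mm, from 0 to 87, set as the call begins (left out, the last holds). The fingers move at their own pace and stop on an object; the grip force is fixed at half the most. Time passes only in rows, so rows that repeat a pose let the fingers close. It gives the time, the measured TCP pose, the force and the opening at its end, in the units of the state.
- telemetry.sense(): the state, without advancing time (a new reading comes with each control period).
- capture(name): name is "scene" or "top" or "wrist"; returns a dict with "color" (384x512x3 uint8, blue, green, red), "fx", "fy", "cx", "cy" (pixels), "eye" and "attitude" of the camera in the world; the wrist camera has in their place "mount" (4x4, takes a point from camera to tool coordinates, whose origin is the TCP and whose axes are the flange's). Camera axes: x right, y up, looking along -z (the intrinsics and any distortion apply to the point x, -y, -z); pixel columns grow to the right and rows downward; lengths in m; the calibration is good to about 2 mm. A picture is of the moment at which its call begins: read the wrist's pose just before it. There is no depth.
- order.finish_job(): hands the job in, once; it reports no verdict.
The state is a dict: "time_s": time; "joints": joint angles; "joint_velocities": joint speeds; "effort": joint torques, N m; "tcp_pos": TCP position; "ee_rot": TCP orientation; "wrist_force": force on the tool from outside, world axes, zero at the start; "moment": the same for the moment, N m; "gripper_width": opening from 0.0 (shut) to 1.0 (fully open).
Only numpy, scipy, OpenCV 4.12 (cv2) and the standard library are available. Lean on these libraries where they do the work, as an engineer would, in place of code of your own. Each camera call takes 0.05 s, during which the arm holds its last target. There are 200 camera calls.

## Working session

There is one attempt and no reset: what is moved stays moved. The work goes in short steps, Python scripts to look and compute and a tool call to move; the robot and the scene stay as the last step left them, time stands still between calls to the robot, and variables do not carry over. Pictures are saved under pics/ and viewed, about 8 in all and at most 12, crops included, and the job is handed in when it is done.

Besides the shell and the picture viewer there is one more tool, called after ">>>" as a command line: name --pt "numbers of a row" for each row, then --argument value for the rest. drive_tool: Moves the arm, as the interface text tells. Shift numbers are shares of 0.12 m and turn numbers shares of 2 rad, none past 1 either way. Its arguments: {"type":"object","properties":{"series":{"type":"array","items":{"type":"array","items":{"type":"number","minimum":-1,"maximum":1}}},"fingers":{"type":"number"}},"required":["series"]}

```bash
mkdir -p pics; ls; python3 - <<'E'
from station import telemetry, capture, order, r
import cv2, numpy as np
s=telemetry.sense(); print({k:np.round(v,3).tolist() for k,v in s.items()}); print(r.nose_length)
for n in("scene","top"):
    c=capture(n); cv2.imwrite(f"pics/{n}.png",c["color"]); print(n,{k:np.round(v,4).tolist() for k,v in c.items() if k!="color"})
E
```

```text
pics
{'time_s': 0.0, 'joints': [85.922, 22.09, 0.377, -0.029, -68.411, -14.818], 'joint_velocities': [-0.042, 0.038, -0.015, -0.036, 0.068, 0.112], 'effort': [0.001, -39.067, 18.74, 4.22, 0.011, -0.0], 'tcp_pos': [0.202, 0.591, 0.291], 'ee_rot': [[0.946, -0.324, -0.001], [-0.324, -0.946, -0.002], [0.0, 0.002, -1.0]], 'wrist_force': [-0.037, -0.353, -1.774], 'moment': [-0.008, -0.006, -0.084], 'gripper_width': 1.0}
0.0697
scene {'fx': 415.6454, 'fy': 415.6454, 'cx': 259.0139, 'cy': 189.5169, 'eye': [1.1121, -0.1558, 0.9574], 'attitude': [[0.2769, -0.775, 0.568], [0.9608, 0.2157, -0.174], [0.0123, 0.5939, 0.8044]]}
top {'fx': 377.2535, 'fy': 377.2535, 'cx': 249.3816, 'cy': 193.4878, 'eye': [0.3902, 0.0163, 0.8955], 'attitude': [[0.0136, 0.9901, -0.1396], [-0.9999, 0.013, -0.0052], [-0.0034, 0.1396, 0.9902]]}
```

View pics/scene.png

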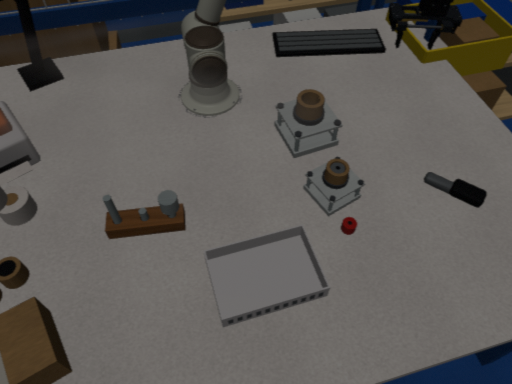

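View pics/top.png

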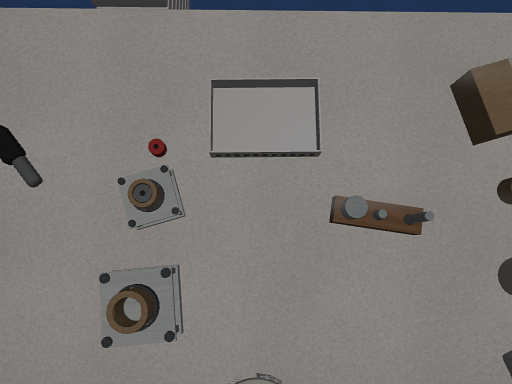

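Scene view: the drift is the tall thin rod at the left end of the holder (about 110,205), and the smaller stand with a grey plug is at (335,175). The basket is at (265,272). In the top view the drift's top is near (430,216), the bore near (143,193), and the basket near (265,118). Next I'll make rough estimates and a zoomed composite.

```bash
cat > h.py <<'E'
from station import telemetry, capture, order, r
import cv2, numpy as np
def ray(c,u,v,T=None):
    d=np.array([(u-c["cx"])/c["fx"],-(v-c["cy"])/c["fy"],-1.0])
    if "mount" in c:
        R,t=T; M=np.array(c["mount"]); return R@(M[:3,:3]@np.zeros(3)+M[:3,3])+t, R@M[:3,:3]@d
    return np.array(c["eye"]),np.array(c["attitude"])@d
def onz(c,u,v,z,T=None):
    e,d=ray(c,u,v,T); return e+d*(z-e[2])/d[2]
def pix(c,P,T=None):
    if "mount" in c:
        R,t=T; M=np.array(c["mount"]); p=M[:3,:3].T@(R.T@(np.array(P)-t)-M[:3,3])
    else: p=np.array(c["attitude"]).T@(np.array(P)-c["eye"])
    return c["cx"]+c["fx"]*p[0]/-p[2], c["cy"]-c["fy"]*p[1]/-p[2]
def tri(A,B):
    (a,d),(b,e)=A,B; d=d/np.linalg.norm(d); e=e/np.linalg.norm(e)
    k=np.linalg.lstsq(np.c_[d,-e],b-a,rcond=None)[0]; p,q=a+k[0]*d,b+k[1]*e
    return (p+q)/2,np.linalg.norm(p-q)
def wrist(name=None):
    s=telemetry.sense(); T=(np.array(s["ee_rot"]),np.array(s["tcp_pos"])); c=capture("wrist")
    if name: cv2.imwrite(f"pics/{name}.png",c["color"])
    return s,T,c
E
python3 - <<'E'
from h import *
t=capture("top"); s=capture("scene")
# brown ring -> contour in each
for n,c,(x0,y0,x1,y1) in(("top",t,(115,160,190,230)),("scene",s,(300,150,370,215))):
    hsv=cv2.cvtColor(c["color"][y0:y1,x0:x1],cv2.COLOR_BGR2HSV); m=cv2.inRange(hsv,(5,70,30),(25,255,255))
    k=cv2.findContours(m,cv2.RETR_EXTERNAL,2)[0]; k=max(k,key=cv2.contourArea); x,y,w,h=cv2.boundingRect(k); print(n,"brown bbox",x+x0,y+y0,w,h)
print("bore",onz(t,142.5,193,.116),onz(s,337,167,.116))
print("drift top",onz(t,430,216,.14),onz(s,108,198,.14),tri(ray(t,430,216),ray(s,108.5,198)))
print("holder corners z.04",[onz(t,*p,.04).round(3) for p in((333,197),(422,209),(420,234),(331,222))])
print("basket top corners z.05",[onz(t,*p,.05).round(3) for p in((211,81),(318,79),(320,154),(211,155))])
a=cv2.resize(t["color"][180:250,320:440],None,fx=5,fy=5,interpolation=2)[:300]
b=cv2.resize(t["color"][160:230,110:190],None,fx=5,fy=5,interpolation=2)[:300,:400]
d=cv2.resize(s["color"][190:240,100:190],None,fx=4,fy=4,interpolation=2)
e=cv2.resize(s["color"][150:215,300:370],None,fx=4,fy=4,interpolation=2)
I=np.zeros((600,800,3),np.uint8); I[:300,:600]=a
I[300:600,:400]=b; I[300:500,400:760]=d; I[0:260,600:800]=e[:,:200]
cv2.imwrite("pics/z.png",I)
E
```

```text
top brown bbox 128 179 33 30
scene brown bbox 324 158 25 27
bore [0.49822008 0.2436813  0.116     ] [0.5022438  0.24416016 0.116     ]
drift top [ 0.45594564 -0.34198971  0.14      ] [ 0.46219164 -0.33444997  0.14      ] (array([ 0.45726745, -0.33852783,  0.1367621 ]), np.float64(0.009346625302162173))
holder corners z.04 [array([ 0.505, -0.17 ,  0.04 ]), array([ 0.48 , -0.372,  0.04 ]), array([ 0.424, -0.365,  0.04 ]), array([ 0.448, -0.165,  0.04 ])]
basket top corners z.05 [array([0.777, 0.115, 0.05 ]), array([ 0.785, -0.138,  0.05 ]), array([ 0.603, -0.14 ,  0.05 ]), array([0.598, 0.11 , 0.05 ])]
```

View pics/z.png

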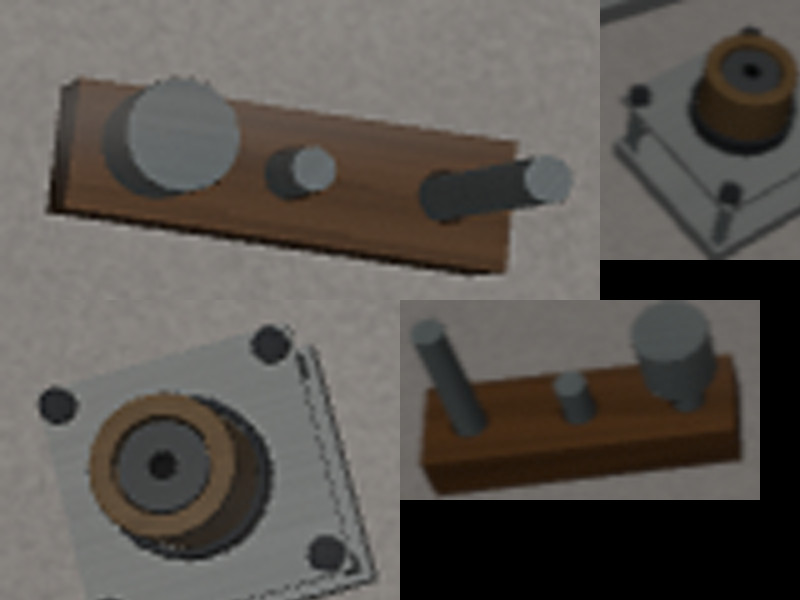

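The composite confirms it. The drift's top is at top-view (429.6,216) and it leaves the block at (409,219). The bore mouth is at (142.5,193), with the plug's dark-centred grey face inside. The holder geometry independently puts the drift hole at about (0.456,-0.337). I'll check the wrist camera mount so I can stop where it sees the bore.

```bash
python3 - <<'E'
from h import *
s,T,c=wrist("w0"); print(np.round(c["mount"],4).tolist(),c["fx"],c["cx"],c["cy"],[k for k in c])
R=T[0]
for n,P in(("bore",np.array([.5,.244,.116])),("drift",np.array([.457,-.339,.14]))):
    for o in [(0,0),(-.05,0),(.05,0),(0,.05),(0,-.05)]:
        t=np.array([P[0],P[1],.291])+R[:,:2]@np.array(o); print(n,o,np.round(pix(c,P,(R,t))))
    print("tool delta/0.12",R.T@(np.array([P[0],P[1],.291])-T[1])/.12)
E
```

```text
[[-0.0009, 0.9686, 0.2485, 0.0672], [1.0, 0.001, -0.0, -0.0015], [-0.0003, 0.2485, -0.9686, -0.0921], [0.0, 0.0, 0.0, 1.0]] 300.43448722194006 255.32775398474516 192.09674094815048 ['color', 'fx', 'fy', 'cx', 'cy', 'mount']
bore (0, 0) [257. 191.]
bore (-0.05, 0) [257. 135.]
bore (0.05, 0) [257. 241.]
bore (0, 0.05) [202. 191.]
bore (0, -0.05) [311. 191.]
tool delta/0.12 [3.28399644 1.93275439 0.0078    ]
drift (0, 0) [257. 198.]
drift (-0.05, 0) [257. 137.]
drift (0.05, 0) [257. 252.]
drift (0, 0.05) [197. 198.]
drift (0, -0.05) [316. 198.]
tool delta/0.12 [4.51869044 6.64521588 0.0143515 ]
```

>>> drive_tool --pt "0.27 0.16 0 0" --pt "0.55 0.32 0 0" --pt "0.82 0.48 0 0" --fingers 87

```text
time_s: 0.62
tcp_pos: [0.2774, 0.504, 0.2921]
ee_rot: [[0.946, -0.324, -0.0], [-0.324, -0.946, -0.0], [0.0, 0.0, -1.0]]
wrist_force: [-0.6, 0.1, 0.5]
gripper_width: 1.001
```

>>> drive_tool --pt "0.27 0.16 0 0" --pt "0.55 0.32 0 0" --pt "0.82 0.48 0 0"

```text
time_s: 1.0
tcp_pos: [0.3519, 0.4175, 0.2923]
ee_rot: [[0.946, -0.324, -0.0], [-0.324, -0.946, 0.0], [-0.0, -0.0, -1.0]]
wrist_force: [0.2, 0.2, -0.5]
gripper_width: 0.999
```

>>> drive_tool --pt "0.27 0.16 0 0" --pt "0.55 0.32 0 0" --pt "0.82 0.48 0 0"

```text
time_s: 1.38
tcp_pos: [0.4264, 0.3312, 0.2923]
ee_rot: [[0.946, -0.324, 0.0], [-0.324, -0.946, 0.0], [-0.0, -0.0, -1.0]]
wrist_force: [0.6, 0.4, 1.0]
gripper_width: 1.001
```

>>> drive_tool --pt "0.27 0.16 0 0" --pt "0.55 0.32 0 0" --pt "0.82 0.48 0 0" --pt "0.82 0.48 0 0" --pt "0.82 0.48 0 0"

```text
time_s: 2.0
tcp_pos: [0.4999, 0.246, 0.2921]
ee_rot: [[0.946, -0.324, -0.0], [-0.324, -0.946, 0.0], [-0.0, 0.0, -1.0]]
wrist_force: [0.1, -0.3, 0.5]
gripper_width: 0.999
```

```bash
python3 - <<'E'
from h import *
s,T,c=wrist("w1"); hsv=cv2.cvtColor(c["color"],cv2.COLOR_BGR2HSV); m=cv2.inRange(hsv,(5,70,40),(25,255,255))
for k in cv2.findContours(m,cv2.RETR_CCOMP,2)[0]:
    if cv2.contourArea(k)>300:
        e=cv2.fitEllipse(k); print(np.round(cv2.contourArea(k)),np.round(e[0]+e[1],1),onz(c,*e[0],.116,T).round(4))
E
```

```text
3436.0 [693.2 296.3  18.1 970.9] [ 0.2517 -0.1359  0.116 ]
830.0 [425.4 254.9  31.2  52.5] [0.3853 0.1118 0.116 ]
863.0 [ 84.4 256.8  31.7  52.4] [0.4915 0.4267 0.116 ]
3438.0 [255.5 187.9  64.   68.5] [0.5026 0.2465 0.116 ]
1430.0 [255.5 190.2  42.1  43.3] [0.5005 0.2472 0.116 ]
```

View pics/w1.png

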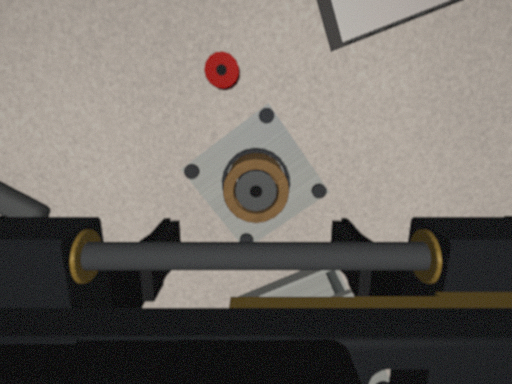

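The inner rim is centred at (255.5,190), which puts the bore at about (0.5005, 0.247). That agrees with the top (0.498,0.244) and scene (0.502,0.244) cameras, so the bore is about (0.500,0.246). The grey plug is inside it. Next, to the drift.

>>> drive_tool --pt "0.08 0.31 0 0" --pt "0.16 0.63 0 0" --pt "0.25 0.945 0 0"

```text
time_s: 2.42
tcp_pos: [0.4911, 0.1288, 0.2924]
ee_rot: [[0.947, -0.321, 0.0], [-0.321, -0.947, 0.0], [0.0, -0.0, -1.0]]
wrist_force: [0.9, -0.1, 0.6]
gripper_width: 0.998
```

>>> drive_tool --pt "0.08 0.31 0 0" --pt "0.16 0.63 0 0" --pt "0.25 0.945 0 0"

```text
time_s: 2.8
tcp_pos: [0.483, 0.0117, 0.2925]
ee_rot: [[0.947, -0.322, 0.001], [-0.322, -0.947, 0.0], [0.001, -0.0, -1.0]]
wrist_force: [-0.5, -0.2, -1.0]
gripper_width: 1.003
```

>>> drive_tool --pt "0.08 0.31 0 0" --pt "0.16 0.63 0 0" --pt "0.25 0.945 0 0"

```text
time_s: 3.18
tcp_pos: [0.4749, -0.1053, 0.2926]
ee_rot: [[0.947, -0.322, 0.001], [-0.322, -0.947, 0.0], [0.001, -0.0, -1.0]]
wrist_force: [0.4, 0.4, 0.3]
gripper_width: 1.005
```

>>> drive_tool --pt "0.08 0.31 0 0" --pt "0.16 0.63 0 0" --pt "0.25 0.945 0 0"

```text
time_s: 3.55
tcp_pos: [0.4669, -0.2223, 0.2925]
ee_rot: [[0.947, -0.322, 0.001], [-0.322, -0.947, 0.0], [0.001, -0.0, -1.0]]
wrist_force: [0.6, -0.4, -0.2]
gripper_width: 1.001
```

>>> drive_tool --pt "0.08 0.31 0 0" --pt "0.16 0.63 0 0" --pt "0.25 0.945 0 0" --pt "0.25 0.945 0 0" --pt "0.25 0.945 0 0"

```text
time_s: 4.18
tcp_pos: [0.4587, -0.3382, 0.2921]
ee_rot: [[0.946, -0.323, -0.0], [-0.323, -0.946, 0.0], [-0.0, -0.0, -1.0]]
wrist_force: [0.4, 0.1, -0.4]
gripper_width: 0.999
```

```bash
python3 - <<'E'
from h import *
s,T,c=wrist("w2"); print(T[1].round(4),pix(c,(.457,-.339,.14),T),pix(c,(.457,-.339,.04),T))
E
```

```text
[ 0.4587 -0.3382  0.2921] (np.float64(258.70098603657783), np.float64(198.7805363240859)) (np.float64(257.7690991363177), np.float64(175.59137329930869))
```

View pics/w2.png

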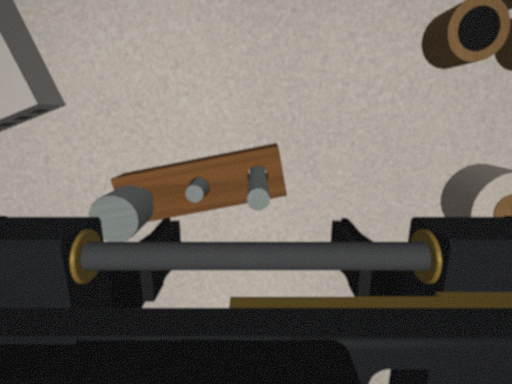

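The drift's top is at (258.5,200) with its shaft running up to (258,172), within 1.5 px of the prediction. I'll descend with small corrections and the fingers at 50 mm, then grip 100 mm above the foot.

>>> drive_tool --pt "-0.01 0.01 0.2 0" --pt "-0.012 0.01 0.4 0" --pt "-0.012 0.01 0.6 0" --pt "-0.012 0.01 0.6 0" --fingers 54

```text
time_s: 4.72
tcp_pos: [0.4561, -0.3383, 0.2188]
ee_rot: [[0.947, -0.322, -0.004], [-0.322, -0.947, 0.002], [-0.004, -0.001, -1.0]]
wrist_force: [0.6, -0.3, -0.2]
gripper_width: 0.656
```

>>> drive_tool --pt "0 0 0.2 0" --pt "0 0 0.4 0" --pt "0 0 0.57 0" --pt "0 0 0.57 0"

```text
time_s: 5.22
tcp_pos: [0.4567, -0.3392, 0.1518]
ee_rot: [[0.946, -0.323, -0.001], [-0.323, -0.946, 0.0], [-0.001, 0.0, -1.0]]
wrist_force: [0.4, -0.4, 0.7]
gripper_width: 0.618
```

>>> drive_tool --pt "0 0 0 0" --pt "0 0 0 0" --pt "0 0 0 0" --pt "0 0 0 0" --pt "0 0 0 0" --pt "0 0 0 0" --fingers 0

```text
time_s: 5.98
tcp_pos: [0.4568, -0.3399, 0.1522]
ee_rot: [[0.946, -0.324, 0.0], [-0.324, -0.946, -0.0], [0.0, 0.0, -1.0]]
wrist_force: [-0.9, 0.7, 2.4]
gripper_width: 0.228
```

>>> drive_tool --pt "0 0 -0.15 0" --pt "0 0 -0.35 0" --pt "0 0 -0.6 0" --pt "0 0 -0.85 0" --pt "0 0 -1 0"

```text
time_s: 6.6
tcp_pos: [0.4566, -0.3397, 0.2725]
ee_rot: [[0.946, -0.324, 0.0], [-0.324, -0.946, 0.0], [0.0, -0.0, -1.0]]
wrist_force: [0.2, 0.2, -2.6]
gripper_width: 0.221
```

>>> drive_tool --pt "0 0 -0.2 0" --pt "0 0 -0.4 0" --pt "0 0 -0.4 0" --pt "0 0 -0.4 0"

```text
time_s: 7.1
tcp_pos: [0.456, -0.3393, 0.318]
ee_rot: [[0.946, -0.324, -0.003], [-0.324, -0.946, 0.002], [-0.003, -0.001, -1.0]]
wrist_force: [-0.5, 0.0, -2.6]
gripper_width: 0.221
```

>>> drive_tool --pt "-0.04 -0.15 0 0" --pt "-0.1 -0.4 0 0" --pt "-0.18 -0.67 0 0" --pt "-0.248 -0.947 0 0"

```text
time_s: 7.6
tcp_pos: [0.4647, -0.2208, 0.3187]
ee_rot: [[0.946, -0.324, -0.002], [-0.324, -0.946, 0.001], [-0.002, -0.0, -1.0]]
wrist_force: [0.5, 0.4, -2.5]
gripper_width: 0.22
```

>>> drive_tool --pt "-0.08 -0.31 0 0" --pt "-0.16 -0.63 0 0" --pt "-0.248 -0.947 0 0"

```text
time_s: 7.98
tcp_pos: [0.4732, -0.1035, 0.3189]
ee_rot: [[0.946, -0.324, -0.002], [-0.324, -0.946, 0.0], [-0.002, 0.0, -1.0]]
wrist_force: [0.7, -0.4, -2.7]
gripper_width: 0.226
```

>>> drive_tool --pt "-0.08 -0.31 0 0" --pt "-0.16 -0.63 0 0" --pt "-0.248 -0.947 0 0"

```text
time_s: 8.35
tcp_pos: [0.4817, 0.0135, 0.3189]
ee_rot: [[0.946, -0.323, -0.002], [-0.323, -0.946, -0.0], [-0.002, 0.001, -1.0]]
wrist_force: [1.2, -0.5, -1.5]
gripper_width: 0.224
```

>>> drive_tool --pt "-0.08 -0.31 0 0" --pt "-0.16 -0.63 0 0" --pt "-0.248 -0.947 0 0"

```text
time_s: 8.72
tcp_pos: [0.4902, 0.1305, 0.3189]
ee_rot: [[0.946, -0.323, -0.002], [-0.323, -0.946, -0.001], [-0.001, 0.001, -1.0]]
wrist_force: [0.6, -0.3, -2.4]
gripper_width: 0.218
```

>>> drive_tool --pt "-0.08 -0.31 0 0" --pt "-0.15 -0.58 0 0" --pt "-0.21 -0.8 0 0" --pt "-0.248 -0.947 0 0" --pt "-0.248 -0.947 0 0" --pt "-0.248 -0.947 0 0"

```text
time_s: 9.48
tcp_pos: [0.4995, 0.2454, 0.3195]
ee_rot: [[0.946, -0.324, -0.001], [-0.324, -0.946, -0.001], [-0.001, 0.001, -1.0]]
wrist_force: [-0.4, 0.2, -2.2]
gripper_width: 0.222
```

```bash
python3 - <<'E'
from h import *
s,T,c=wrist("w3"); print(T[1].round(4),s["gripper_width"]); G=T[1]+T[0][:,2]*.051
for n in("top","scene"):
    k=capture(n); u,v=map(int,pix(k,G)); cv2.imwrite(f"pics/{n}3.png",k["color"]); print(n,u,v,"bore",pix(k,(.5005,.246,.116)),"foot",pix(k,G-[0,0,.1]))
    x0,y0=max(u-75,0),max(v-50,0); globals()[n]=cv2.resize(k["color"][y0:y0+100,x0:x0+133],(399,300),interpolation=2); print(x0,y0)
w=cv2.resize(c["color"],(400,300)); cv2.imwrite("pics/c3.png",np.vstack([np.hstack([top,scene]),np.hstack([w,np.zeros((300,398,3),np.uint8)])]))
E
```

```text
[0.4995 0.2454 0.3195] 0.22186405995541106
top 115 179 bore (np.float64(141.4502649021671), np.float64(191.90573820775387)) foot (np.float64(134.0444471951622), np.float64(188.5642829380674))
40 129
scene 347 124 bore (np.float64(337.3947313545402), np.float64(166.36275321155932)) foot (np.float64(340.4002816154666), np.float64(152.86306175901146))
272 74
```

View pics/c3.png

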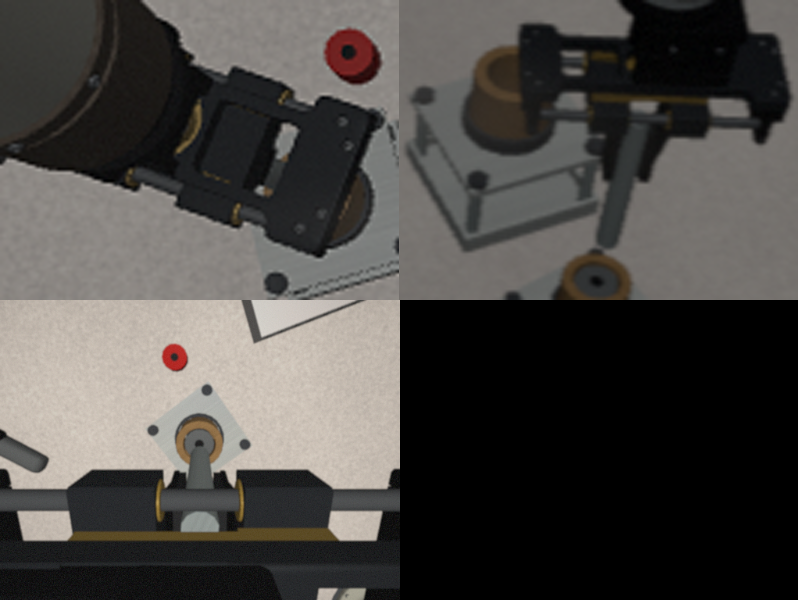

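The rod hangs vertical: in the scene view its foot is at about (341,153), against a prediction of (340.4,152.9). In the wrist view it is centred over the bore and the plug. I'll descend, then push slowly.

>>> drive_tool --pt "0.005 -0.008 0.12 0" --pt "0.005 -0.008 0.25 0" --pt "0.005 -0.008 0.36 0" --pt "0.005 -0.008 0.36 0" --pt "0.005 -0.008 0.36 0"

```text
time_s: 10.25
tcp_pos: [0.5011, 0.2468, 0.2769]
ee_rot: [[0.946, -0.324, 0.001], [-0.324, -0.946, 0.0], [0.001, -0.0, -1.0]]
wrist_force: [1.0, -0.2, -1.9]
gripper_width: 0.221
```

>>> drive_tool --pt "0 0 0.03 0" --pt "0 0 0.06 0" --pt "0 0 0.09 0" --pt "0 0 0.12 0" --pt "0 0 0.15 0" --pt "0 0 0.18 0" --pt "0 0 0.18 0"

```text
time_s: 11.12
tcp_pos: [0.5018, 0.247, 0.2579]
ee_rot: [[0.946, -0.323, 0.004], [-0.323, -0.947, 0.001], [0.004, -0.003, -1.0]]
wrist_force: [-1.6, -1.1, 7.1]
gripper_width: 0.224
```

The drift is pressing on the plug at about 9 N, with the foot near 0.106. I'll keep pushing.

>>> drive_tool --pt "0 0 0.04 0" --pt "0 0 0.08 0" --pt "0 0 0.12 0" --pt "0 0 0.16 0" --pt "0 0 0.2 0" --pt "0 0 0.2 0"

```text
time_s: 11.88
tcp_pos: [0.5018, 0.247, 0.2339]
ee_rot: [[0.947, -0.323, 0.004], [-0.323, -0.947, 0.001], [0.004, -0.003, -1.0]]
wrist_force: [-2.2, 0.2, 8.5]
gripper_width: 0.222
```

>>> drive_tool --pt "0 0 0.04 0" --pt "0 0 0.08 0" --pt "0 0 0.12 0" --pt "0 0 0.16 0" --pt "0 0 0.19 0" --pt "0 0 0.19 0" --pt "0 0 0.19 0"

```text
time_s: 12.75
tcp_pos: [0.5009, 0.2467, 0.2082]
ee_rot: [[0.946, -0.324, 0.0], [-0.324, -0.946, -0.0], [0.0, 0.0, -1.0]]
wrist_force: [0.6, 0.2, -2.2]
gripper_width: 0.223
```

The force is back to the rod's weight alone, so the plug appears to have dropped. I'll check.

```bash
python3 - <<'E'
from h import *
k=capture("scene"); cv2.imwrite("pics/s4.png",cv2.resize(k["color"][90:220,270:400],(600,600),interpolation=2))
E
```

```text
(no output)
```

View pics/s4.png

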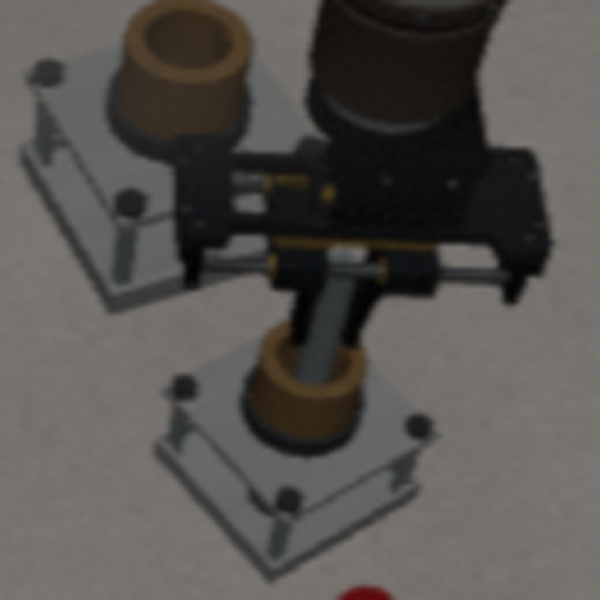

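The rod stands deep in the empty-looking bore, with its foot below the plate. I'll lift it, check through the bore, and carry on to the basket.

>>> drive_tool --pt "0 0 -0.15 0" --pt "0 0 -0.35 0" --pt "0 0 -0.6 0" --pt "0 0 -0.85 0" --pt "0 0 -0.92 0" --pt "0 0 -0.92 0" --pt "0 0 -0.92 0"

```text
time_s: 13.68
tcp_pos: [0.5002, 0.2463, 0.317]
ee_rot: [[0.946, -0.324, -0.003], [-0.324, -0.946, -0.002], [-0.002, 0.002, -1.0]]
wrist_force: [0.6, -0.5, -2.7]
gripper_width: 0.221
```

>>> drive_tool --pt "0.15 0.1 0 0" --pt "0.35 0.25 0 0" --pt "0.55 0.39 0 0" --pt "0.73 0.513 0 0"

```text
time_s: 14.18
tcp_pos: [0.5639, 0.1591, 0.3169]
ee_rot: [[0.946, -0.324, -0.003], [-0.324, -0.946, -0.001], [-0.002, 0.002, -1.0]]
wrist_force: [0.2, 0.4, -2.9]
gripper_width: 0.225
```

>>> drive_tool --pt "0.25 0.17 0 0" --pt "0.5 0.34 0 0" --pt "0.73 0.513 0 0"

```text
time_s: 14.55
tcp_pos: [0.627, 0.0724, 0.3167]
ee_rot: [[0.946, -0.324, -0.003], [-0.324, -0.946, -0.001], [-0.003, 0.002, -1.0]]
wrist_force: [-0.2, 1.1, -2.9]
gripper_width: 0.224
```

>>> drive_tool --pt "0.25 0.17 0 0" --pt "0.45 0.32 0 0" --pt "0.63 0.44 0 0" --pt "0.73 0.513 0 0" --pt "0.73 0.513 0 0" --pt "0.73 0.513 0 0"

```text
time_s: 15.3
tcp_pos: [0.6892, -0.0125, 0.3183]
ee_rot: [[0.946, -0.323, -0.001], [-0.323, -0.946, 0.0], [-0.001, 0.0, -1.0]]
wrist_force: [-0.9, 0.4, -2.1]
gripper_width: 0.223
```

```bash
python3 - <<'E'
from h import *
s,T,c=wrist(); print(T[1].round(4),s["gripper_width"]); F=T[1]-[0,0,.152]
a=capture("top");b=capture("scene"); print("foot scene",pix(b,F),"foot top",pix(a,F))
t=cv2.resize(a["color"][140:250,100:230],(400,338),interpolation=2)[:300]
q=cv2.resize(b["color"][140:320,190:430],(400,300),interpolation=2)
w=cv2.resize(c["color"],(400,300)); cv2.imwrite("pics/c5.png",np.vstack([np.hstack([t,q]),np.hstack([w,cv2.resize(a["color"],(400,300))])]))
E
```

```text
[ 0.6892 -0.0125  0.3183] 0.2234801573665616
foot scene (np.float64(263.9966022189209), np.float64(240.77397874527674)) foot top (np.float64(266.8159002612362), np.float64(97.74360418433393))
```

View pics/c5.png

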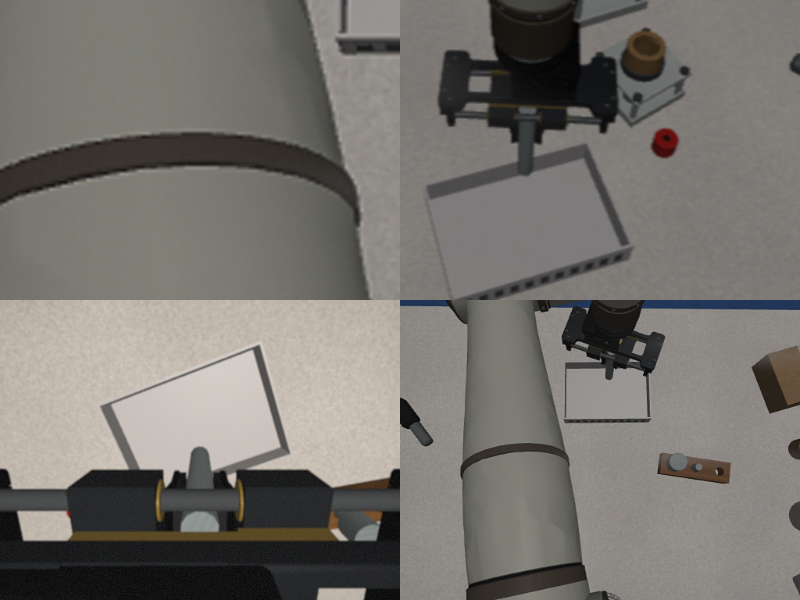

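The bore shows empty and the plug is no longer in it. The rod is held as expected, with its foot at scene (265,243) against a prediction of (264,241), above the basket. I'll lower it.

>>> drive_tool --pt "0 0 0.15 0" --pt "0 0 0.35 0" --pt "0 0 0.6 0" --pt "0 0 0.8 0" --pt "0 0 0.95 0" --pt "0 0 1 0"

```text
time_s: 16.2
tcp_pos: [0.6892, -0.0129, 0.1976]
ee_rot: [[0.946, -0.323, -0.002], [-0.323, -0.946, -0.0], [-0.002, 0.001, -1.0]]
wrist_force: [0.1, -0.3, -2.7]
gripper_width: 0.224
```

>>> drive_tool --pt "0 0 0.1 0" --pt "0 0 0.2 0" --pt "0 0 0.28 0" --pt "0 0 0.31 0" --pt "0 0 0.31 0" --pt "0 0 0.31 0"

```text
time_s: 16.95
tcp_pos: [0.69, -0.0132, 0.162]
ee_rot: [[0.946, -0.324, 0.001], [-0.324, -0.946, 0.0], [0.001, -0.0, -1.0]]
wrist_force: [-1.3, -0.3, -3.0]
gripper_width: 0.224
```

>>> drive_tool --pt "0 0 0.01 0" --pt "0 0 0.02 0" --pt "0 0 0.025 0" --pt "0 0 0.03 0" --pt "0 0 0.03 0" --pt "0 0 0.03 0"

```text
time_s: 17.7
tcp_pos: [0.6896, -0.0132, 0.1579]
ee_rot: [[0.946, -0.324, 0.0], [-0.324, -0.946, -0.0], [0.0, 0.0, -1.0]]
wrist_force: [0.2, -0.6, -3.3]
gripper_width: 0.223
```

>>> drive_tool --pt "0 0 0.008 0" --pt "0 0 0.015 0" --pt "0 0 0.015 0" --pt "0 0 0.015 0" --pt "0 0 0.015 0"

```text
time_s: 18.32
tcp_pos: [0.6897, -0.0132, 0.1563]
ee_rot: [[0.946, -0.324, 0.0], [-0.324, -0.946, -0.0], [0.0, -0.0, -1.0]]
wrist_force: [-0.1, -0.2, -0.1]
gripper_width: 0.22
```

The wrist force rose from -3 to about 0, so the foot is resting on the basket floor. I'll release, then rise.

>>> drive_tool --pt "0 0 0 0" --pt "0 0 0 0" --pt "0 0 0 0" --pt "0 0 0 0" --pt "0 0 0 0" --pt "0 0 0 0" --pt "0 0 0 0" --pt "0 0 0 0" --fingers 87

```text
time_s: 19.32
tcp_pos: [0.6896, -0.0132, 0.156]
ee_rot: [[0.946, -0.324, -0.0], [-0.324, -0.946, -0.0], [-0.0, 0.0, -1.0]]
wrist_force: [-0.5, 0.7, -0.0]
gripper_width: 0.978
```

>>> drive_tool --pt "0 0 -0.15 0" --pt "0 0 -0.35 0" --pt "0 0 -0.6 0" --pt "0 0 -0.85 0" --pt "0 0 -1 0" --pt "0 0 -1 0" --pt "0 0 -1 0" --pt "0 0 -1 0"

```text
time_s: 20.32
tcp_pos: [0.6892, -0.0132, 0.2748]
ee_rot: [[0.946, -0.324, -0.002], [-0.324, -0.946, -0.0], [-0.002, 0.001, -1.0]]
wrist_force: [0.1, -0.1, -0.5]
gripper_width: 1.002
```

```bash
python3 - <<'E'
from h import *
s,T,c=wrist(); print(T[1].round(4),s["gripper_width"],np.round(s["wrist_force"],1)); b=capture("scene"); print(pix(b,(.69,-.013,.144)),pix(b,(.69,-.013,.004)),pix(c,(.69,-.013,.144),T))
q=cv2.resize(b["color"][140:320,190:430],(800,600),interpolation=2)[:,:400]
q=cv2.resize(b["color"][140:320,190:430],(400,300),interpolation=2)
e=cv2.resize(b["color"][150:215,300:370],(400,300),interpolation=2)
w=cv2.resize(c["color"],(400,300)); cv2.imwrite("pics/c6.png",np.vstack([np.hstack([q,e]),np.hstack([w,w*0])]))
E
```

```text
[ 0.6892 -0.0132  0.2748] 1.0018963754342654 [ 0.1 -0.1 -0.5]
(np.float64(263.6632895440695), np.float64(246.13440218322052)) (np.float64(262.45978017892816), np.float64(273.46007650552895)) (np.float64(256.55890920081913), np.float64(203.4515163322491))
```

View pics/c6.png

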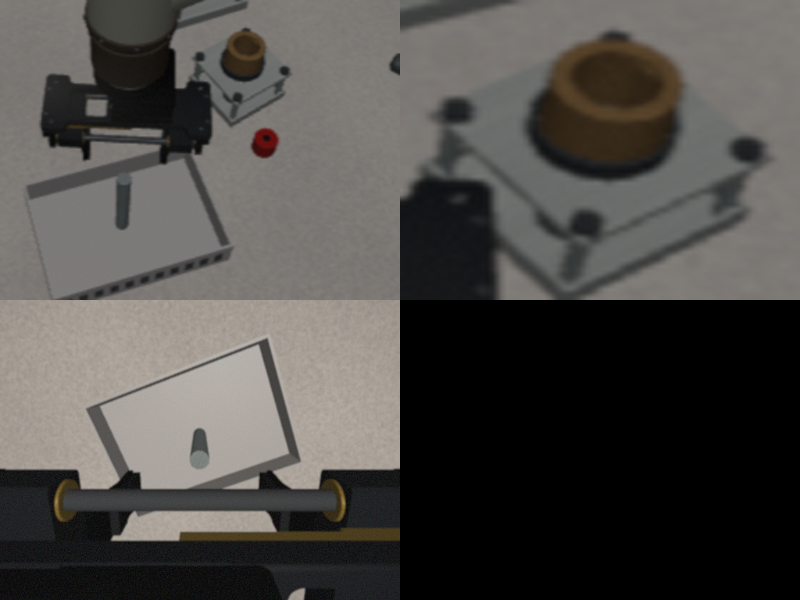

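The drift stands free in the basket: its top is at scene (264,246), exactly as predicted, and the gripper is well above it. The bore is empty and no grey plug shows outside the stand. One last check: is the dark patch under the plate at scene (325,198) where the plug in the tray should show? And is everything still?

```bash
python3 - <<'E'
from h import *
b=capture("scene"); 
for z in(.006,.021,.036): print(z,[np.round(pix(b,(.5005+dx,.246+dy,z)),0) for dx,dy in((0,0),(.0195,0),(0,-.0195))])
g=b["color"][190:206,312:342].mean(2).astype(int); print(g[::3,::2])
a=b["color"].astype(int); import time; d=np.abs(capture("scene")["color"].astype(int)-a)[215:320,195:335].max(); print("basket change",d)
E
```

```text
0.006 [array([331., 191.]), array([334., 196.]), array([325., 193.])]
0.021 [array([332., 188.]), array([334., 193.]), array([325., 189.])]
0.036 [array([333., 185.]), array([335., 190.]), array([326., 186.])]
[[ 18  28  91  97  83 105 106 106 107 106 107 106 103 108 108]
 [ 23  21  80 109 108  85 103 106 106 106 106 107 106 107 108]
 [ 21  28  63 107 107 105  59  92 104  70  41  63 105 107 108]
 [ 19  21  56 104 105 105  88  43  71  34  32  42 101  83  93]
 [ 21  22  30  69 105 108 107 107  95  69  84  77 103 107 107]
 [ 19  21  54  95  64  95 107 104  88  58  75 105 106 105 106]]
basket change 17
```

```bash
python3 -c "
from station import order,telemetry
print(telemetry.sense()['time_s'],order.finish_job())"
```

```text
the job is handed in; nothing more can be done
20.525 None
```

I pushed the plug out through the core, stood the drift in the white basket, let go and handed the job in at 20.5 s of the 54 s allowed. No verdict is reported. I never saw the plug in the tray directly.

- **Grip and push:** I took the long plain drift about 100 mm above its foot and lined it up with the bore to about 1 mm. I then pushed down at roughly 9–11 N, net of the rod's weight. The force fell back to the rod's weight alone with the rod's foot about 59 mm below the mouth, so the plug came free.
- **Drift at the end:** it stands upright near the middle of the basket, with its top at the predicted pixel. The gripper is fully open and well clear above it, with about zero wrist force.
- **Plug at the end:** the bore is empty and no grey plug shows outside the stand. The top plate hides most of the tray. A dark patch under the plate's edge lies within a few pixels of where the plug should show, but it could be shadow.
- **Stillness check:** two basket pictures taken 0.05 s apart differed by at most 17 grey levels. I took that as image noise and did not examine it further.

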